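# Feel three drive bearings and pull out the one that drags

### The job

The food processor's three drive bearings stand in the wooden holder; one of them drags. With a light grip turn the black tang of each by about a quarter turn, leaving it turned, and feel how hard it goes; only then lift the bearing that drags out of the holder and set it down in the blue dish before letting go of it. Keep the two good ones seated in the holder, and do not lean on the holder or knock the mug.

Things in the scene. Friction and masses are not known exactly. Their poses are not given: they have to be found in the camera images.
- bearing_a: drive bearing, one of three alike, 0.15 kg: white square shank (20 mm square, 26 mm tall), on it a round steel housing (46 mm across, 12 mm thick), on top a black flat tang that turns in it. Origin: centre of the shank's foot, z up the axle, x and y square to the shank. Tang top: 76 mm up. Starts seated, foot 6 mm above the worktop. Any may be the one that drags
- bearing_b: drive bearing, one of three alike, 0.15 kg: white square shank (20 mm square, 26 mm tall), on it a round steel housing (46 mm across, 12 mm thick), on top a black flat tang that turns in it. Origin: centre of the shank's foot, z up the axle, x and y square to the shank. Tang top: 76 mm up. Starts seated, foot 6 mm above the worktop. Any may be the one that drags
- bearing_c: drive bearing, one of three alike, 0.15 kg: white square shank (20 mm square, 26 mm tall), on it a round steel housing (46 mm across, 12 mm thick), on top a black flat tang that turns in it. Origin: centre of the shank's foot, z up the axle, x and y square to the shank. Tang top: 76 mm up. Starts seated, foot 6 mm above the worktop. Any may be the one that drags
- bearing_a_turn (a joint): turn of bearing_a's tang, rad, positive counter-clockwise from above; at 0 the tang's length lies along the bearing's x; starts within 0.15 of 0, no stops, stays where left. Good: under 0.05 N m to turn; dragging: about 0.6 N m (pinch it with 30 to 60 N), felt about the vertical axle while turning; with the grip kept, 0.1 to 0.4 N m remain after stopping
- bearing_b_turn (a joint): turn of bearing_b's tang, rad, positive counter-clockwise from above; at 0 the tang's length lies along the bearing's x; starts within 0.15 of 0, no stops, stays where left. Good: under 0.05 N m to turn; dragging: about 0.6 N m (pinch it with 30 to 60 N), felt about the vertical axle while turning; with the grip kept, 0.1 to 0.4 N m remain after stopping
- bearing_c_turn (a joint): turn of bearing_c's tang, rad, positive counter-clockwise from above; at 0 the tang's length lies along the bearing's x; starts within 0.15 of 0, no stops, stays where left. Good: under 0.05 N m to turn; dragging: about 0.6 N m (pinch it with 30 to 60 N), felt about the vertical axle while turning; with the grip kept, 0.1 to 0.4 N m remain after stopping
- holder: beech block, 70 (x) x 300 (y) x 30 mm tall, fixed to the worktop, with three square sockets (22 mm wide, 24 mm deep) on its centre line at y = -110, 0 and +110 mm in its own frame. Shanks cannot turn in them (about 0.1 rad of play) and lift straight out. Origin: centre of its underside
- dish: shallow round blue ceramic dish, loose, 0.6 kg, 144 mm across at the rim, 34 mm tall, inner floor 5 mm above its underside and about 108 mm across. Origin: centre of its underside
- mug: white mug with dark dots, 82 x 114 x 91 mm, a bystander on the worktop. Origin: centre of its underside
- bearing_a_grip (a point): grip point of bearing_a, on the axle, 62 mm above the shank's foot (z = 68 mm while seated). The tang there is 12 mm wide, 36 mm long and 32 mm tall (14 mm above this point, 18 mm below it down to a 31 mm disc): pinch it across its 12 mm
- bearing_b_grip (a point): grip point of bearing_b, on the axle, 62 mm above the shank's foot (z = 68 mm while seated). The tang there is 12 mm wide, 36 mm long and 32 mm tall (14 mm above this point, 18 mm below it down to a 31 mm disc): pinch it across its 12 mm
- bearing_c_grip (a point): grip point of bearing_c, on the axle, 62 mm above the shank's foot (z = 68 mm while seated). The tang there is 12 mm wide, 36 mm long and 32 mm tall (14 mm above this point, 18 mm below it down to a 31 mm disc): pinch it across its 12 mm
Not all that is in view belongs to the job. Leave any green or turquoise look-alike of the bearing_b alone.

How it is judged (in metres and radians):
On the way, in this order (a step that is already met when the one before it is completed fails the run):
1. all three tangs have been turned to at least 0.7 rad from 0 and stand so, still in the holder ((value of joint bearing_a_turn above 0.7 rad or value of joint bearing_a_turn below -0.7 rad) and (value of joint bearing_b_turn above 0.7 rad or value of joint bearing_b_turn below -0.7 rad) and (value of joint bearing_c_turn above 0.7 rad or value of joint bearing_c_turn below -0.7 rad) and horizontal distance between each of bearing_a, bearing_b, bearing_c and holder below 0.13 m and height (world z) of each of bearing_a, bearing_b, bearing_c below 0.012 m and angle between each of bearing_a, bearing_b, bearing_c's own z axis and vertical below 0.15 rad), for 0.1 s.
2. the dragging bearing is lifted out of its socket (height (world z) of bearing_b above 0.04 m), for 0.1 s.
3. it is set down on the dish while still in the grip (contact force between bearing_b and dish above 0.5 N and contact force between the fingers and bearing_b above 1 N), for 0.1 s.
At the end, for the whole second after the job is handed in: Dragging bearing at rest in the dish, upright or on its side (grip point within 70 mm of the dish centre, below 80 mm, weight on the dish); the two good bearings upright in the holder (within 0.15 rad, feet below 12 mm; 6 mm is home); dish flat on the worktop (horizontal distance between bearing_b_grip and dish below 0.07 m and height (world z) of bearing_b_grip below 0.08 m and contact force between bearing_b and dish above 0.3 N and linear speed of bearing_b below 0.03 m/s and horizontal distance between each of bearing_a, bearing_c and holder below 0.13 m and height (world z) of each of bearing_a, bearing_c below 0.012 m and angle between each of bearing_a, bearing_c's own z axis and vertical below 0.15 rad and angle between dish's own z axis and vertical below 0.1 rad and height (world z) of dish below 0.01 m); the robot touches nothing.
It fails at once if a good bearing is lifted out of its socket (height (world z) of any of bearing_a, bearing_c above 0.025 m).
It fails at once if the fingers or arm press on the holder with more than 20 N (contact force between any of the arm, the fingers and holder above 20 N).
It fails at once if the mug is knocked: moved more than 30 mm (distance of mug from where it was at the start of the episode above 0.03 m).
It fails at once if a tang is squeezed hard: the fingers' forces on a bearing add up to more than 150 N (contact force between the fingers and bearing_a above 150 N or contact force between the fingers and bearing_b above 150 N or contact force between the fingers and bearing_c above 150 N).
It also fails if it takes over 69 s, if anything falls off the work surface, if the arm or the gripper's body presses on something with over 40 N, if the wrist force passes 120 N, or if a joint passes its speed limit or range.

### The arm

A 6-joint arm with a two-finger parallel gripper is mounted at the origin on a cart in front of the work surface, level with it; the furniture and walls round the work are solid. World frame = base frame: x ahead of the robot, y to its left, z up, the work surface at z = 0. Lengths are in mm, angles in rad, forces in N, time in s.
With the tool pointing down it reaches from about 300 to 775 mm from the base axis. Payload 14.6 kg.
Tool frame: the origin (TCP) lies at the very end of the fingers, on their centre line; the grasp point (between the pads) lies 19 mm behind it (manip.grip_point_offset is the distance from the TCP to the grasp point, in mm); z points along the fingers, y is the line along which they close (so a half turn about z gives the same grasp; the last joint's range is limited). The gripper opens to 94 mm and grips with 3 to 60 N. Pads are 16 mm wide; open, the fingers measure 119 mm over their backs; the gripper's body (75 mm by 177 mm) begins 78 mm behind the grasp point.
Start: joints at [1.203, 0.3, 1.521, -0, 1.321, -0.067], TCP at [162.954, 525.295, 205.446] pointing down, gripper open.
Joint ranges: [-3.03, 3.03], [-0.79, 2.21], [0.23, 2.52], [-1.04, 4.18], [0, 3.07], [-2.55, 2.55]. Speed limits (rad/s): [2.22, 2.22, 2.57, 3.14, 3.14, 3.14].

### API

Orientations are given as [roll, pitch, yaw] about the fixed x, y, z axes, in that order (R = Rz(yaw) Ry(pitch) Rx(roll)).
In Python, from cell import telemetry, eyes, manip gives the robot as it stands.
- The arm moves only by the tool play_rows, never from a script. Its arguments are lists of equal length, an entry for each row: "translation": the shift along the world's x, y, z in m, a list of three; "yaw": the turn about the world's z in rad. A call has 1 to 12 rows; each row is the pose to reach, as a shift and turn from the pose commanded when the call began; what a row does not reach only later rows make up. A row lasts 1/8 s, in which the tool goes at most 62.5 mm and 10.7 degrees, less where a joint would pass 70% of its speed; a pose out of reach is approached as far as the arm can. A call with a gripper value outside its range is refused whole. "hand" is the opening, from 0 (shut) to 1 (fully open), set as the call begins (left out, the last holds). The fingers move at their own pace and stop on an object; "force" is the grip in N (left out, the last holds). Time passes only in rows, so rows that repeat a pose let the fingers close. It gives the time, the measured TCP pose, the force, the opening and the grip force at its end, in the units of the state.
- telemetry.read_state(): the state, without advancing time (a new reading comes with each control period).
- eyes.camera(name): name is "side" or "top"; returns a dict with "pixels" (480x640x3 uint8, red, green, blue), "fx", "fy", "cx", "cy" (pixels), "cam_to_world" (4x4, takes a point from camera to world coordinates). Camera axes: x right, y up, looking along -z (the intrinsics and any distortion apply to the point x, -y, -z); pixel columns grow to the right and rows downward; lengths in mm; the calibration is good to about 2 mm. A picture is of the moment at which its call begins. There is no depth.
- manip.sign_off(): hands the job in; it is judged then, once.
The state is a dict: "clock": time; "joints": joint angles; "qd": joint speeds; "effort": joint torques, N m; "eef_pos": TCP position; "eef_rot": TCP orientation; "wrist_force": force on the tool from outside, world axes, zero at the start; "moment": the same for the moment, N m; "finger_gap": finger opening in mm; "finger_force": force on a finger pad.
Only numpy, scipy, OpenCV 4.12 (cv2) and the standard library are available. Lean on these libraries where they do the work, as an engineer would, in place of code of your own. Each camera call takes 0.05 s, during which the arm holds its last target. There are 200 camera calls.

## Working session

There is one attempt and no reset: what is moved stays moved. The work goes in short steps, Python scripts to look and compute and a tool call to move; the robot and the scene stay as the last step left them, time stands still between calls to the robot, and variables do not carry over. Pictures are saved under pics/ and viewed, at most 10 in all, crops included, and the job is handed in when it is done.

Besides the shell and the picture viewer there is one more tool, called after "Call:" as name(argument=value, ...), one argument or row to a line, values as JSON. play_rows: Moves the arm, as the interface text tells. Its arguments: {"type":"object","properties":{"translation":{"type":"array","items":{"type":"array","items":{"type":"number"}}},"yaw":{"type":"array","items":{"type":"number"}},"hand":{"type":"number"},"force":{"type":"number"}},"required":["translation","yaw"]}

```bash
mkdir -p pics; ls; python3 - <<'E'
from cell import telemetry, eyes, manip
import cv2,numpy as np,pickle
ims={}
for n in("top","side"):
    c=eyes.camera(n); ims[n]=c
    cv2.imwrite(f"pics/{n}0.png",c["pixels"][:,:,::-1])
    print(n,{k:(np.round(v,3).tolist() if k!="pixels" else 0) for k,v in c.items()})
pickle.dump(ims,open("im0.pkl","wb"))
s=telemetry.read_state();print({k:np.round(v,3).tolist() for k,v in s.items()},manip.grip_point_offset)
E
```

```text
pics
top {'pixels': 0, 'fx': 621.556, 'fy': 621.556, 'cx': 307.178, 'cy': 234.451, 'cam_to_world': [[0.024, 0.99, -0.138, 328.67], [-1.0, 0.026, 0.011, 16.5], [0.014, 0.138, 0.99, 1204.286], [0.0, 0.0, 0.0, 1.0]]}
side {'pixels': 0, 'fx': 460.665, 'fy': 460.665, 'cx': 322.406, 'cy': 238.81, 'cam_to_world': [[-0.997, 0.055, -0.061, 407.691], [-0.081, -0.496, 0.865, 787.994], [0.017, 0.867, 0.499, 546.288], [0.0, 0.0, 0.0, 1.0]]}
{'clock': 0.1, 'joints': [1.203, 0.3, 1.522, -0.0, 1.321, -0.067], 'qd': [0.001, -0.002, -0.002, -0.0, -0.0, 0.001], 'effort': [0.002, -53.265, -35.328, 0.071, 0.023, -0.0], 'eef_pos': [162.889, 525.082, 204.946], 'eef_rot': [-3.141, -0.0, 2.841], 'wrist_force': [0.66, -0.08, 0.037], 'moment': [-0.032, 0.044, -0.029], 'finger_force': 0.0, 'finger_gap': 94.439} 18.8
```

View pics/top0.png

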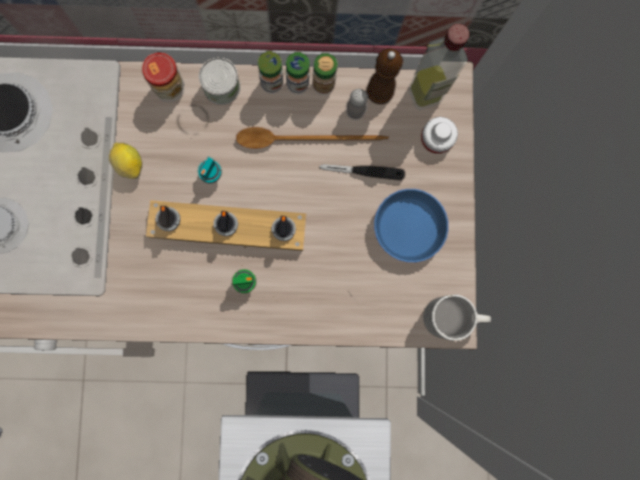

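View pics/side0.png

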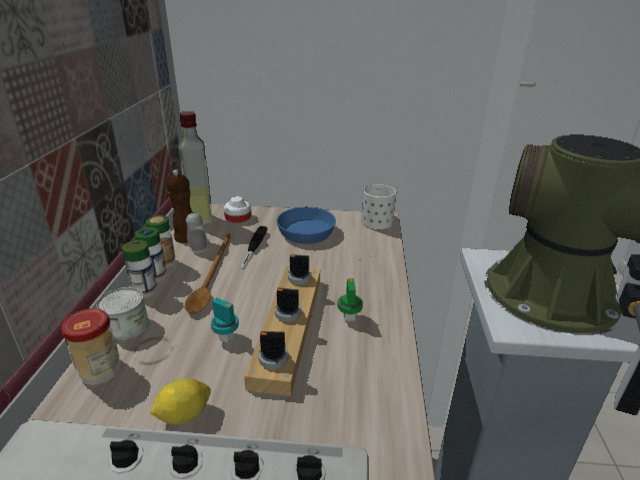

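The top view shows the holder (150–305, 203–250) with three bearings at about (167,218), (225,223) and (284,229). The dish is at (411,226), the mug at (452,317), and the look-alikes at (209,170) teal and (243,281) green. In the side view the three black tangs are at about (299,266), (287,300) and (272,346).

```bash
cat > h.py <<'E'
import numpy as np, cv2
def ray(c,u,v,z):
    T=np.array(c["cam_to_world"]); d=T[:3,:3]@np.array([(u-c["cx"])/c["fx"],-(v-c["cy"])/c["fy"],-1]); o=T[:3,3]
    return o+d*(z-o[2])/d[2]
def proj(c,p):
    T=np.array(c["cam_to_world"]); q=T[:3,:3].T@(np.array(p,float)-T[:3,3])
    return c["cx"]+c["fx"]*q[0]/-q[2], c["cy"]-c["fy"]*q[1]/-q[2]
E
python3 - <<'E'
import pickle,cv2,numpy as np
from h import *
ims=pickle.load(open("im0.pkl","rb"))
c=ims["top"];im=c["pixels"];hsv=cv2.cvtColor(im,cv2.COLOR_RGB2HSV)
m=cv2.inRange(hsv,(10,110,100),(25,255,255)); m[:195]=0;m[258:]=0;m[:,:140]=0;m[:,315:]=0
pts=np.argwhere(m)[:,::-1]
hull=cv2.convexHull(pts.astype(np.float32))
W=np.array([ray(c,u,v,30)[:2] for u,v in hull[:,0]],np.float32)
r=cv2.minAreaRect(W);print("holder",r, cv2.boxPoints(r).round(1).tolist())
b=cv2.inRange(hsv,(100,100,40),(125,255,255));b[:150]=0;b[300:]=0;b[:,:350]=0
k=max(cv2.findContours(b,0,2)[0],key=cv2.contourArea)
W=np.array([ray(c,u,v,34)[:2] for u,v in k[:,0]],np.float32)
print("dish",cv2.fitEllipse(W),cv2.minEnclosingCircle(W))
for n,boxes,z in(("top",[(167,218),(225,223),(284,229)],82),):
  d=(im.max(2)<60).astype(np.uint8); L=cv2.connectedComponentsWithStats(d)
  for i in range(1,L[0]):
    x,y=L[3][i]
    if 140<x<310 and 195<y<260 and L[2][i][4]>15:
      P=np.argwhere(L[1]==i)[:,::-1].astype(np.float32)
      print("dark",L[3][i],L[2][i],cv2.minAreaRect(P),ray(c,x,y,82)[:2])
cv2.imwrite("pics/topc.png",cv2.resize(im[190:262,140:316],None,fx=4.5,fy=4.5,interpolation=2)[:,:,::-1])
s=ims["side"]["pixels"];cv2.imwrite("pics/sidec.png",cv2.resize(s[240:400,230:370],None,fx=3.7,fy=3.7,interpolation=2)[:,:,::-1])
E
```

```text
holder ((506.62469482421875, 159.0825653076172), (296.46148681640625, 70.24474334716797), 86.38455963134766) [[462.20001220703125, 13.399999618530273], [532.2999877929688, 8.899999618530273], [551.0, 304.79998779296875], [480.8999938964844, 309.20001220703125]]
dish ((515.1861572265625, -193.8214569091797), (136.1454315185547, 137.0504608154297), 59.108238220214844) ((515.1575317382812, -193.82562255859375), 69.42484283447266)
dark [166.69756098 218.08780488] [160 208  15  20 205] ((166.25001525878906, 218.25003051757812), (14.849241256713867, 15.55634880065918), 45.0) [508.73649725 260.83330208]
dark [224.51184834 223.52132701] [217 214  16  19 211] ((224.52586364746094, 223.56033325195312), (15.625468254089355, 16.544612884521484), 66.80140686035156) [501.45846633 155.19603567]
dark [282.62189055 228.65174129] [275 221  16  17 201] ((282.6000061035156, 228.30003356933594), (14.758047103881836, 16.099689483642578), 26.56505012512207) [494.75113396  49.00548971]
```

View pics/topc.png

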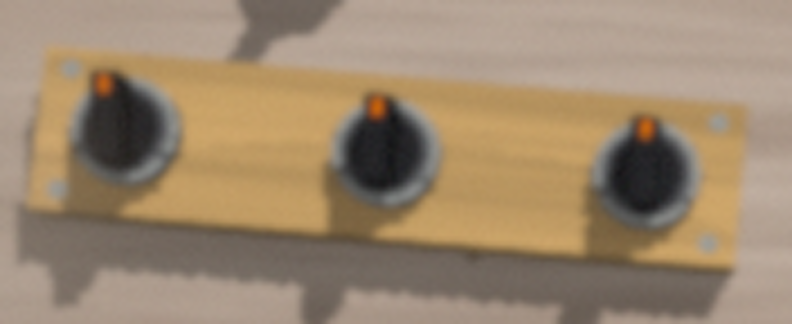

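View pics/sidec.png

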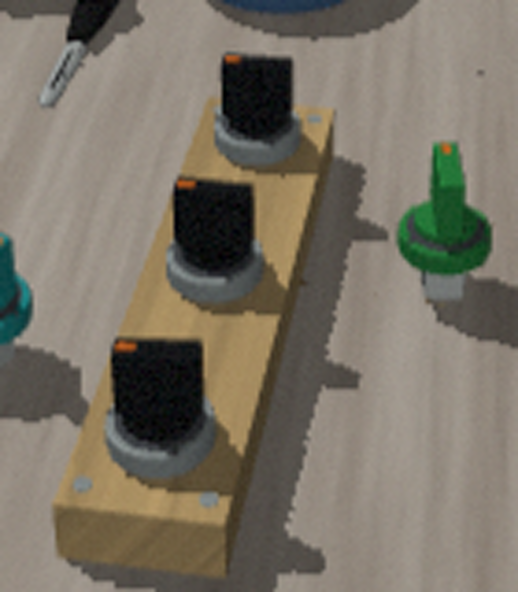

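The crops show all three black tangs lying roughly along world x, each with an orange mark on its far (+x) end. In the side crop their near top edges run (113,343)–(202,342), (175,185)–(254,187) and (223,57)–(292,60).

```bash
python3 - <<'E'
import pickle,cv2,numpy as np
from h import *
ims=pickle.load(open("im0.pkl","rb"))
c=ims["top"];s=ims["side"]
h=np.array([506.6,159.1]);a=-0.0632
for k,(y,m,e) in enumerate([(110,(104,84),((113,343),(202,342))),(0,(377,107),((175,185),(254,187))),(-110,(646,129),((223,57),(292,60)))]):
    p=h+y*np.array([-np.sin(a),np.cos(a)])
    mk=ray(c,140+m[0]/4.5,190+m[1]/4.5,82)[:2]
    E=[ray(s,230+u/3.7,240+v/3.7,82)[:2] for u,v in e]
    d=E[0]-E[1];mid=(E[0]+E[1])/2; t=np.arctan2(d[1],d[0]); n=np.array([-np.sin(t),np.cos(t)])
    q=mk-p
    print(k+1,"socket",p.round(1),"mark",mk.round(1),"markdir",np.arctan2(q[1],q[0]).round(3),np.hypot(*q).round(1),"edge len",np.hypot(*d).round(1),"yaw",t.round(3),"centre",(mid-6*n).round(1),"rel yaw",(t-a).round(3))
E
```

```text
1 socket [513.5 268.9] mark [526.  268.3] markdir -0.045 12.5 edge len 35.7 yaw 0.117 centre [516.7 264.4] rel yaw 0.18
2 socket [506.6 159.1] mark [519.4 157.3] markdir -0.14 13.0 edge len 36.1 yaw 0.061 centre [509.  157.3] rel yaw 0.125
3 socket [499.7  49.3] mark [513.2  47.8] markdir -0.108 13.7 edge len 35.5 yaw 0.026 centre [502.8  46.4] rel yaw 0.089
```

Call:
play_rows(
  translation=[
    [0.04,-0.029,0],
    [0.088,-0.0645,0],
    [0.132,-0.097,0],
    [0.176,-0.129,0],
    [0.22,-0.161,0],
    [0.264,-0.1935,-0.02],
    [0.308,-0.226,-0.04],
    [0.352,-0.258,-0.055],
    [0.352,-0.258,-0.055],
    [0.352,-0.258,-0.055],
  ],
  yaw=[0.05,0.1,0.15,0.2,0.25,0.3,0.34,0.38,0.38,0.38],
  hand=0.4,
  force=40,
)

```text
clock: 1.35
eef_pos: [514.6, 267.4, 150.3]
eef_rot: [-3.142, -0.001, -3.063]
wrist_force: [-0.1, 0.2, -0.3]
finger_gap: 37.4
finger_force: 0.0
```

Call:
play_rows(
  translation=[
    [0,0,-0.03],
    [0,0,-0.06],
    [0,0,-0.08],
    [0,0,-0.095],
    [0,0,-0.095],
  ],
  yaw=[0,0,0,0,0],
)

```text
clock: 1.98
eef_pos: [514.3, 267.8, 55.1]
eef_rot: [-3.141, -0.001, -3.062]
wrist_force: [0.2, 1.1, -0.7]
finger_gap: 37.9
finger_force: 0.0
```

```bash
python3 - <<'E'
from cell import eyes
import cv2,numpy as np
t=eyes.camera("top")["pixels"][170:270,110:250];s=eyes.camera("side")["pixels"][290:400,200:354]
cv2.imwrite("pics/g1.png",np.hstack([cv2.resize(t,(420,300)),cv2.resize(s,(378,300))])[:,:,::-1])
E
```

```text
(no output)
```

View pics/g1.png

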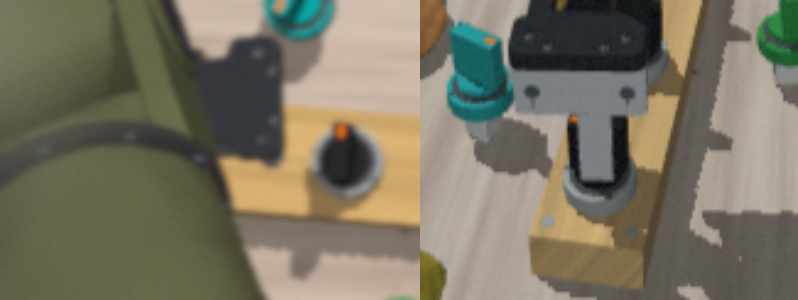

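The left panel (top) has the arm covering bearing 1. The right panel (side) shows the finger centred across the tang, clear of the disc and of the teal look-alike, so I close on it.

Call:
play_rows(
  translation=[
    [0,0,0],
    [0,0,0],
    [0,0,0],
    [0,0,0],
    [0,0,0],
  ],
  yaw=[0,0,0,0,0],
  hand=0,
  force=25,
)

```text
clock: 2.7
eef_pos: [514.9, 268.3, 55.6]
eef_rot: [3.14, 0.001, -3.062]
wrist_force: [-0.3, 6.4, -1.2]
finger_gap: 12.1
finger_force: 24.8
```

Call:
play_rows(
  translation=[
    [0,0.001,0],
    [0,0.001,0],
    [0,0.001,0],
    [0,0.001,0],
    [0,0.001,0],
    [0,0.001,0],
    [0,0.001,0],
    [0,0.001,0],
    [0,0.001,0],
    [0,0.001,0],
    [0,0.001,0],
    [0,0.001,0],
  ],
  yaw=[-0.08,-0.2,-0.32,-0.44,-0.56,-0.68,-0.8,-0.92,-1.04,-1.16,-1.28,-1.4],
  force=40,
)

```text
clock: 4.2
eef_pos: [515.6, 269.8, 55.6]
eef_rot: [3.139, -0.002, 1.817]
wrist_force: [4.6, 10.8, -6.2]
finger_gap: 12.0
finger_force: 40.0
```

```bash
python3 - <<'E'
from cell import telemetry
s=telemetry.read_state();print(s["moment"],s["wrist_force"],s["joints"],s["qd"][5],s["finger_force"])
E
```

```text
[ 2.49074882 -1.04299148  0.03359347] [ 4.63217166 10.77635969 -6.23925953] [0.41828974 0.52913206 1.57065312 0.00212191 1.03859153 0.17119089] 0.9527212787764279 39.961000084877014
```

Call:
play_rows(
  translation=[
    [0,0,0],
    [0,0,0],
    [0,0,0],
    [0,0,0],
    [0,0,0.02],
    [0,0,0.06],
    [0,-0.02,0.08],
    [-0.002,-0.05,0.08],
    [-0.004,-0.08,0.08],
    [-0.0065,-0.108,0.08],
    [-0.0065,-0.108,0.08],
    [-0.0065,-0.108,0.08],
  ],
  yaw=[0,0,0,0,0,0,0.18,0.36,0.54,0.72,0.9,1.08],
  hand=0.4,
)

```text
clock: 5.7
eef_pos: [508.5, 159.8, 135.6]
eef_rot: [3.142, 0.0, 2.906]
wrist_force: [0.8, 0.7, -0.6]
finger_gap: 37.5
finger_force: 0.0
```

Call:
play_rows(
  translation=[
    [0,0,0],
    [0,0,0],
    [0,0,-0.03],
    [0,0,-0.06],
    [0,0,-0.08],
    [0,0,-0.08],
  ],
  yaw=[0.16,0.24,0.24,0.24,0.24,0.24],
)

```text
clock: 6.45
eef_pos: [507.8, 160.1, 54.4]
eef_rot: [-3.141, -0.002, 3.141]
wrist_force: [0.5, 0.7, 0.3]
finger_gap: 37.5
finger_force: 0.0
```

```bash
python3 - <<'E'
from cell import eyes
import cv2,numpy as np
s=eyes.camera("side")["pixels"][240:400,200:370]
cv2.imwrite("pics/g2.png",cv2.resize(s,(510,480))[:,:,::-1])
E
```

```text
(no output)
```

View pics/g2.png

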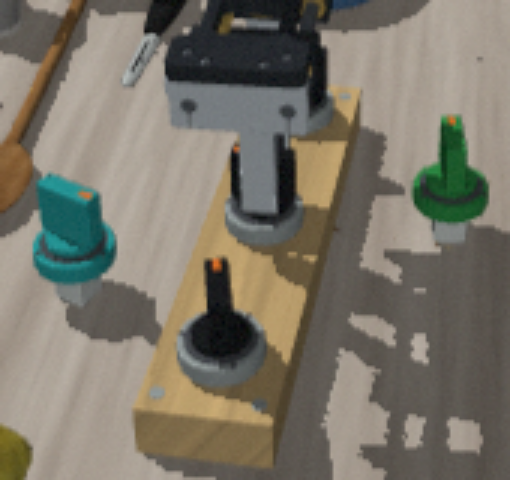

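The picture shows bearing 1 (218,320) still seated, with its tang turned a quarter and the orange mark towards the camera. The finger is over bearing 2's tang (262,175). Next I grip and turn bearing 2.

Call:
play_rows(
  translation=[
    [0,0,0],
    [0,0,0],
    [0,0,0],
    [0,0,0],
    [0,0,0],
  ],
  yaw=[0,0,0,0,0],
  hand=0,
  force=25,
)

```text
clock: 7.12
eef_pos: [508.7, 160.4, 55.9]
eef_rot: [3.141, 0.001, 3.141]
wrist_force: [-0.6, -0.7, 5.7]
finger_gap: 11.8
finger_force: 25.0
```

Call:
play_rows(
  translation=[
    [0,0,0],
    [0,0,0],
    [0,0,0],
    [0,0,0],
    [0,0,0],
    [0,0,0],
    [0,0,0],
    [0,0,0],
    [0,0,0],
    [0,0,0],
    [0,0,0],
    [0,0,0],
  ],
  yaw=[-0.08,-0.2,-0.32,-0.44,-0.56,-0.68,-0.8,-0.92,-1.04,-1.16,-1.28,-1.4],
  force=45,
)

```text
clock: 8.62
eef_pos: [509.3, 161.1, 56.0]
eef_rot: [3.139, -0.001, 1.738]
wrist_force: [4.5, 6.3, 1.9]
finger_gap: 11.8
finger_force: 45.4
```

```bash
python3 - <<'E'
from cell import telemetry
s=telemetry.read_state();print(s["moment"],s["wrist_force"],s["joints"],s["qd"][5],s["finger_force"])
E
```

```text
[ 1.11112269 -0.72286531  0.61123456] [4.46842179 6.34727109 1.8507038 ] [2.37434441e-01 4.37592700e-01 1.71137257e+00 8.55973826e-04
 9.89768891e-01 7.00128631e-02] 0.952367140579204 45.37210822105408
```

Bearing 2 drags, at 0.61 N m against 0.03 for bearing 1. Bearing 3 still has to be felt and turned.

Call:
play_rows(
  translation=[
    [0,0,0],
    [0,0,0],
    [0,0,0],
    [0,0,0],
    [0,0,0.02],
    [0,0,0.06],
    [0,-0.02,0.08],
    [-0.002,-0.05,0.08],
    [-0.004,-0.08,0.08],
    [-0.006,-0.109,0.08],
    [-0.006,-0.109,0.08],
    [-0.006,-0.109,0.08],
  ],
  yaw=[0,0,0,0,0,0,0.18,0.36,0.54,0.72,0.9,1.08],
  hand=0.4,
)

```text
clock: 10.12
eef_pos: [502.4, 50.8, 135.5]
eef_rot: [-3.142, -0.0, 2.826]
wrist_force: [-0.1, -0.0, -0.1]
finger_gap: 37.6
finger_force: 0.0
```

Call:
play_rows(
  translation=[
    [0,0,0],
    [0,0,0],
    [0,0,-0.03],
    [0,0,-0.06],
    [0,0,-0.08],
    [0,0,-0.08],
  ],
  yaw=[0.16,0.32,0.32,0.32,0.32,0.32],
)

```text
clock: 10.88
eef_pos: [501.7, 51.2, 54.4]
eef_rot: [-3.142, -0.003, 3.141]
wrist_force: [-0.8, -0.6, -0.3]
finger_gap: 37.5
finger_force: 0.0
```

Call:
play_rows(
  translation=[
    [0,0,0],
    [0,0,0],
    [0,0,0],
    [0,0,0],
    [0,0,0],
  ],
  yaw=[0,0,0,0,0],
  hand=0,
  force=25,
)

```text
clock: 11.5
eef_pos: [502.8, 51.3, 56.0]
eef_rot: [3.142, 0.001, 3.141]
wrist_force: [-0.2, -0.7, 5.7]
finger_gap: 12.0
finger_force: 25.0
```

Call:
play_rows(
  translation=[
    [0,0,0],
    [0,0,0],
    [0,0,0],
    [0,0,0],
    [0,0,0],
    [0,0,0],
    [0,0,0],
    [0,0,0],
    [0,0,0],
    [0,0,0],
    [0,0,0],
    [0,0,0],
  ],
  yaw=[-0.08,-0.2,-0.32,-0.44,-0.56,-0.68,-0.8,-0.92,-1.04,-1.16,-1.28,-1.4],
  force=45,
)

```text
clock: 13.0
eef_pos: [503.0, 51.4, 56.0]
eef_rot: [3.14, 0.0, 1.737]
wrist_force: [0.1, 0.5, 4.9]
finger_gap: 11.7
finger_force: 45.0
```

```bash
python3 - <<'E'
from cell import telemetry
s=telemetry.read_state();print(s["moment"],s["wrist_force"],s["joints"],s["qd"][5],s["finger_force"])
E
```

```text
[ 0.00074962 -0.11242448  0.02802074] [0.11138338 0.49957982 4.9017639 ] [ 2.92856546e-02  3.83834158e-01  1.79121385e+00  3.95793081e-05
  9.65077371e-01 -1.36919101e-01] 0.9541617381673989 44.99431371688843
```

Call:
play_rows(
  translation=[
    [0,0,0],
    [0,0,0],
    [0,0,0],
    [0,0,0],
    [0,0,0.02],
    [0,0,0.06],
    [0,0,0.12],
    [-0.05,0.0,0.16],
    [-0.11,0.0,0.16],
    [-0.15,0.0,0.16],
  ],
  yaw=[0,0,0,0,0,0,0,0,0,0],
  hand=0.4,
)

```text
clock: 14.25
eef_pos: [350.5, 51.3, 215.6]
eef_rot: [3.141, 0.0, 1.741]
wrist_force: [0.3, 0.1, -0.1]
finger_gap: 37.7
finger_force: 0.0
```

```bash
python3 - <<'E'
from cell import eyes
import cv2,numpy as np,pickle
t=eyes.camera("top");s=eyes.camera("side");pickle.dump((t,s),open("im3.pkl","wb"))
t=t["pixels"][190:262,140:316];s=s["pixels"][240:400,200:370]
cv2.imwrite("pics/g3.png",np.hstack([cv2.resize(t,(440,300)),cv2.resize(s,(319,300))])[:,:,::-1])
E
```

```text
(no output)
```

View pics/g3.png

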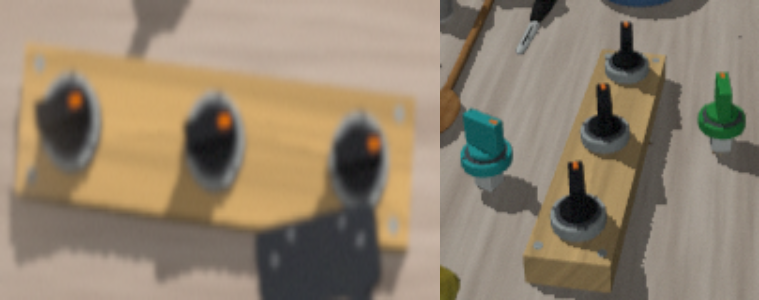

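All three tangs are a quarter turn round, orange marks now on the −y side at (75,100), (224,121) and (374,144), and all bearings are seated. Bearing 3 measured 0.03 N m, so bearing 2 is the one that drags and I go back to it.

Call:
play_rows(
  translation=[
    [0.03,0.02,0],
    [0.07,0.05,0],
    [0.11,0.08,-0.03],
    [0.14,0.1,-0.06],
    [0.1585,0.1095,-0.08],
    [0.1585,0.1095,-0.08],
    [0.1585,0.1095,-0.11],
    [0.1585,0.1095,-0.14],
    [0.1585,0.1095,-0.16],
    [0.1585,0.1095,-0.16],
  ],
  yaw=[0,0,0,0,0,0,0,0,0,0],
)

```text
clock: 15.6
eef_pos: [510.5, 160.4, 55.4]
eef_rot: [-3.14, 0.0, 1.741]
wrist_force: [1.0, 0.3, 0.3]
finger_gap: 37.7
finger_force: 0.0
```

Call:
play_rows(
  translation=[
    [0,0,0],
    [0,0,0],
    [0,0,0],
    [0,0,0],
    [0,0,0],
  ],
  yaw=[0,0,0,0,0],
  hand=0,
  force=45,
)

```text
clock: 16.23
eef_pos: [510.5, 160.7, 56.1]
eef_rot: [-3.141, 0.0, 1.741]
wrist_force: [-6.5, -1.6, 10.0]
finger_gap: 12.1
finger_force: 44.5
```

Call:
play_rows(
  translation=[
    [-0.001,0,0.003],
    [-0.001,0,0.01],
    [-0.001,0,0.02],
    [-0.001,0,0.035],
    [-0.001,0,0.06],
    [-0.001,0,0.09],
    [-0.001,0,0.12],
    [-0.001,0,0.12],
  ],
  yaw=[0,0,0,0,0,0,0,0],
)

```text
clock: 17.23
eef_pos: [510.9, 161.1, 178.4]
eef_rot: [3.136, -0.001, 1.741]
wrist_force: [-0.1, -0.2, -2.1]
finger_gap: 11.8
finger_force: 44.9
```

Call:
play_rows(
  translation=[
    [0,-0.015,0],
    [0,-0.045,0],
    [0,-0.085,0],
    [0.002,-0.125,0],
    [0.002,-0.165,0],
    [0.003,-0.205,0],
    [0.004,-0.245,0],
    [0.005,-0.285,0],
    [0.0055,-0.32,0],
    [0.0055,-0.343,0],
    [0.0055,-0.353,0],
    [0.0055,-0.353,0],
  ],
  yaw=[0,0,0,0,0,0,0,0,0,0,0,0],
)

```text
clock: 18.73
eef_pos: [515.0, -192.5, 174.8]
eef_rot: [-3.141, -0.001, 1.74]
wrist_force: [0.7, 0.5, -2.7]
finger_gap: 11.6
finger_force: 44.9
```

Call:
play_rows(
  translation=[
    [0,0,-0.02],
    [0,0,-0.05],
    [0,0,-0.08],
    [0,0,-0.1],
    [0,0,-0.11],
    [0,0,-0.115],
    [0,0,-0.115],
  ],
  yaw=[0,0,0,0,0,0,0],
)

```text
clock: 19.6
eef_pos: [515.6, -192.1, 60.8]
eef_rot: [3.141, 0.0, 1.741]
wrist_force: [0.8, 0.6, -0.7]
finger_gap: 11.7
finger_force: 44.9
```

```bash
python3 - <<'E'
from cell import eyes
import cv2,numpy as np
t=eyes.camera("top")["pixels"][170:290,340:480];s=eyes.camera("side")["pixels"][150:330,220:420]
cv2.imwrite("pics/g4.png",np.hstack([cv2.resize(t,(350,300)),cv2.resize(s,(333,300))])[:,:,::-1])
E
```

```text
(no output)
```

View pics/g4.png

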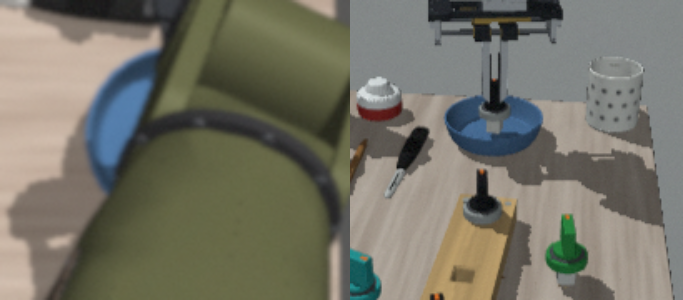

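The side panel shows the bearing held upright over the middle of the dish, with the empty socket behind it and the mug untouched at (612,95). I lower it gently.

Call:
play_rows(
  translation=[
    [0,0,-0.002],
    [0,0,-0.003],
    [0,0,-0.004],
    [0,0,-0.005],
    [0,0,-0.006],
    [0,0,-0.006],
  ],
  yaw=[0,0,0,0,0,0],
)

```text
clock: 20.45
eef_pos: [515.6, -192.3, 55.2]
eef_rot: [3.141, 0.0, 1.741]
wrist_force: [-3.6, 0.6, 7.2]
finger_gap: 11.6
finger_force: 44.9
```

Call:
play_rows(
  translation=[
    [0,0,0],
    [0,0,0],
    [0,0,0],
  ],
  yaw=[0,0,0],
)

```text
clock: 20.82
eef_pos: [515.6, -192.3, 55.1]
eef_rot: [3.141, 0.0, 1.741]
wrist_force: [-3.5, 1.2, 6.7]
finger_gap: 11.7
finger_force: 44.9
```

Call:
play_rows(
  translation=[
    [0,0,0],
    [0,0,0],
    [0,0,0],
    [0,0,0],
    [0,0,0.01],
    [0,0,0.03],
    [0,0,0.07],
    [0,0,0.12],
    [-0.06,0.0,0.16],
    [-0.12,0.03,0.16],
    [-0.16,0.06,0.16],
    [-0.16,0.06,0.16],
  ],
  yaw=[0,0,0,0,0,0,0,0,0,0,0,0],
  hand=0.4,
)

```text
clock: 22.32
eef_pos: [353.4, -130.9, 215.6]
eef_rot: [3.139, 0.001, 1.741]
wrist_force: [0.7, 0.0, 0.3]
finger_gap: 37.5
finger_force: 0.0
```

```bash
python3 - <<'E'
from cell import eyes
import cv2,numpy as np
t=eyes.camera("top")["pixels"][170:290,340:480];s=eyes.camera("side")["pixels"][150:390,220:440]
cv2.imwrite("pics/g5.png",np.hstack([cv2.resize(t,(350,360)),cv2.resize(s,(330,360))])[:,:,::-1])
E
```

```text
(no output)
```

View pics/g5.png

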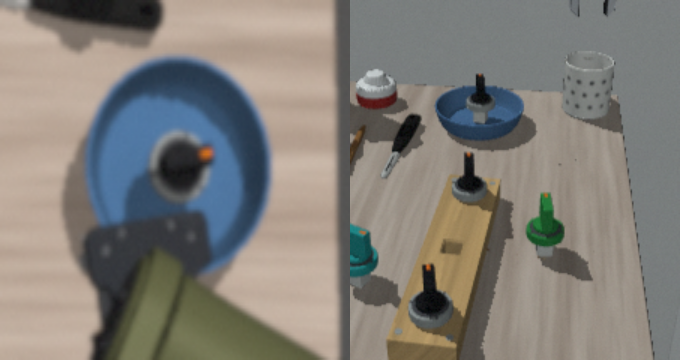

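The bearing stands upright in the dish, at (182,165) in the top panel and (481,100) in the side panel. The two good ones are seated, the mug hasn't moved and the robot is clear.

```bash
python3 -c "
from cell import manip
print(manip.sign_off())"
```

```text
the job is handed in; nothing more can be done
None
```

The middle bearing dragged (0.61 N m against about 0.03 for the other two); it now stands upright in the blue dish, the two good ones are still seated with all three tangs turned a quarter, and the job is handed in, though sign-off returned no verdict.

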